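Fetch the topping jar from behind the sauce bottles

ROBOT

A 6-joint arm with a two-finger parallel gripper is mounted at the origin on the work surface. World frame = base frame: x ahead of the robot, y to its left, z up, the work surface at z = 0. Lengths are in m, angles in rad, forces in N, time in s.
With the tool pointing down it reaches from about 0.3 to 0.775 m from the base axis. Payload 14.6 kg.
Tool frame: the origin (TCP) lies midway between the tips of the shut fingers; the grasp point (between the pads) lies 19 mm behind it (ctrl.pinch_z is the distance from the TCP to the grasp point, in m); z points along the fingers, y is the line along which they close (so a half turn about z gives the same grasp; the last joint's range is limited). The gripper opens to 94 mm and grips with 3 to 60 N. Pads are 16 mm wide; open, the fingers measure 119 mm over their backs; the gripper's body (75 mm by 177 mm) begins 78 mm behind the grasp point.
Start: joints at [-1.364, 0.3, 1.521, -0, 1.321, -0.067], TCP at [0.149, -0.53, 0.183] pointing down, gripper open.
Joint ranges: [-3.03, 3.03], [-0.79, 2.21], [0.23, 2.52], [-1.04, 4.18], [0, 3.07], [-2.55, 2.55]. Speed limits (rad/s): [2.22, 2.22, 2.57, 3.14, 3.14, 3.14].

INTERFACE

Orientations are given as [roll, pitch, yaw] about the fixed x, y, z axes, in that order (R = Rz(yaw) Ry(pitch) Rx(roll)).
In Python, from station import ctrl gives the robot as it stands.
- The arm moves only by the tool jog_arm, never from a script. Its argument "motion" is a list of rows, each a list of 7 numbers: the shift along the tool's x, y, z in m, then the turn, a rotation vector about the tool's x, y, z in rad, then the opening, from -1 (shut) to 1 (fully open). In form: [[tx, ty, tz, rx, ry, rz, gripper], ...]. A call has 1 to 5 rows; each row shifts and turns the commanded pose from where the row before left it, along the tool's axes as they then stand; what a row does not reach is not made up. A row lasts 1/10 s, in which the tool goes at most 50 mm and 8.59 degrees, less where a joint would pass 70% of its speed; a pose out of reach is approached as far as the arm can. A call is refused whole if a number of a shift passes 0.05 or a number of a turn 0.15, either way. A call with a gripper value outside its range is refused whole. The fingers move at their own pace and stop on an object; "squeeze" is the grip in N (left out, the last holds). Time passes only in rows, so rows that do not move let the fingers close. It gives the time, the measured TCP pose, the force, the opening and the grip force at its end, in the units of the state.
- ctrl.get_obs(): the state, without advancing time (a new reading comes with each control period).
- ctrl.camera(name): name is "side" or "top"; returns the picture (480x640x3 uint8, red, green, blue); there is no depth.
- ctrl.camera_model(name): a dict with "intrinsics" (3x3 intrinsics, pixels), "k1" (the pictures are not rectified: a ray, as slopes to the right and down, at radius r is drawn at 1 + k1 r^2 times it, then the intrinsics apply), "rvec" (rotation vector, rad) and "tvec" (3), from world to camera coordinates, as OpenCV has them. Camera axes: x right, y down, z forward; pixel columns grow to the right and rows downward; lengths in m; the calibration is good to about 2 mm. A picture is of the moment at which its call begins. camera_model takes no time and is no camera call.
- ctrl.hand_in(): hands the job in; it is judged then, once.
The state is a dict: "time_s": time; "qpos": joint angles; "joint_vel": joint speeds; "tau": joint torques, N m; "ee_pos": TCP position; "eef_rot": TCP orientation; "force": force on the tool from outside, world axes, zero at the start; "moment": the same for the moment, N m; "grip_width": finger opening in m; "grip_force": force on a finger pad.
Only numpy, scipy, OpenCV 4.12 (cv2) and the standard library are available. Lean on these libraries where they do the work, as an engineer would, in place of code of your own. Each camera call takes 0.05 s, during which the arm holds its last target. There are 200 camera calls.

TASK

The amber topping jar stands at the back of the white caddy, hemmed in by the red, green and yellow sauce bottles. Stand all three bottles on the black rubber mat, then lift the jar out and set it in the middle of the small wooden board, and only then put each bottle back on the very spot in the caddy where you found it. Keep everything upright, let go of everything at the end, and do not disturb the cups, napkins and straws.

Things in the scene. Friction and masses are not known exactly. Their poses are not given: they have to be found in the camera images.
- red_mid (a point): Red squeeze bottle, loose, upright, 190 mm high, about 0.3 kg. Point: on its axis, 95 mm above its underside; z up, yaw means nothing. Body 60 mm across up to 122 mm above the underside, then a cone to a white collar 38 mm across, 41 to 73 mm above this point (grip it here from above), then a small nozzle. Starts on one of the caddy's three bottle spots; which one changes.
- green_mid (a point): Green squeeze bottle (green nozzle), otherwise the same as the red one; the point is its centre, 95 mm above its underside.
- yellow_mid (a point): Yellow squeeze bottle (yellow nozzle), otherwise the same as the red one; the point is its centre, 95 mm above its underside.
- jar_mid (a point): Topping jar, loose: amber glass, dark wooden lid, a plain upright cylinder 60 mm across and 80 mm high, about 0.3 kg. Point: its centre, 40 mm above its underside. Starts on the caddy's back middle spot, only about 7 mm from each bottle.
- caddy: White low tray, fixed, 170 (its x) by 235 mm, rim 18 mm, floor 5 mm thick; origin: centre of its underside; front (-x) faces the robot. Green 66 mm rings on its floor at (x, y) mm: jar (34, 0), bottles (34, 67), (34, -67), (-34, 0); things start within 2 mm of these. Fixed grey pockets of sachets and stirrers, 62 mm square, 53 mm high, in the front corners at (-48, 80), (-48, -80).
- mat: Side area: ribbed black rubber mat, fixed, 270 mm (its x) by 140 mm (its y), 4 mm thick. Origin at the centre of its underside. Empty at the start; lies to the left or to the right of the caddy, its long side pointing roughly away from the robot (up to 0.12 rad off).
- board: Small pale wooden serving board, fixed, 120 by 120 mm, 12 mm thick. Origin at the centre of its underside. Empty at the start; lies on the other side of the caddy from the mat.
- cups: Bystander, leave alone: stack of clear plastic cups, 90 mm in diameter, 149 mm high. Origin at the centre of its underside.
- napkins: Bystander, leave alone: steel napkin dispenser with white napkins, 105 by 85 mm, about 105 mm high. Origin at the centre of its underside.
- straws: Bystander, leave alone: steel tub 76 mm in diameter with black and green straws, up to 205 mm high. Origin at the centre of its underside.

How it is judged:
By the outcome, as a careful person would: the job done as asked, in the order asked, and still so for the second after the job is handed in, with the robot touching nothing.
It also fails if it takes over 134 s, if anything falls off the work surface, if the arm or the gripper's body presses on something with over 40 N, if the wrist force passes 120 N, or if a joint passes its speed limit or range.

## Working session

There is one attempt and no reset: what is moved stays moved. The work goes in short steps, Python scripts to look and compute and a tool call to move; the robot and the scene stay as the last step left them, time stands still between calls to the robot, and variables do not carry over. Pictures are saved under pics/ and viewed, at most 14 in all, crops included, and the job is handed in when it is done.

Besides the shell and the picture viewer there is one more tool, called after "Emit:" as a command line: name --pt "numbers of a row" for each row, then --argument value for the rest. jog_arm: Moves the arm, as the interface text tells. Its arguments: {"type":"object","properties":{"motion":{"type":"array"},"squeeze":{"type":"number"}},"required":["motion"]}

```bash
ls; mkdir -p pics
python3 - <<'E'
from station import ctrl
import cv2
for n in ("top","side"):
    cv2.imwrite(f"pics/{n}0.png",ctrl.camera(n)[:,:,::-1]); print(n,ctrl.camera_model(n))
print(ctrl.get_obs(), ctrl.pinch_z)
E
```

```text
pics
top {'intrinsics': array([[454.27770622,   0.        , 315.17820937],
       [  0.        , 454.27770622, 236.61362051],
       [  0.        ,   0.        ,   1.        ]]), 'k1': -0.03075576325367137, 'rvec': array([ 2.21035318, -2.21016512,  0.07224784]), 'tvec': array([0.057033  , 0.59723352, 0.92589375])}
side {'intrinsics': array([[525.69030203,   0.        , 308.91800041],
       [  0.        , 525.69030203, 237.01476142],
       [  0.        ,   0.        ,   1.        ]]), 'k1': 0.029537956553544548, 'rvec': array([ 1.02716232, -2.58662863,  0.88315447]), 'tvec': array([0.46993407, 0.31919997, 0.98592581])}
{'time_s': 0.1, 'qpos': array([-1.36359162e+00,  3.00404931e-01,  1.52150683e+00, -3.69276964e-05,
        1.32072021e+00, -6.65794452e-02]), 'joint_vel': array([-6.09725010e-04, -1.12857082e-03,  1.15081147e-04, -6.56751149e-05,
        3.91594413e-04,  2.88685186e-04]), 'tau': array([-6.68748617e-04, -5.32647371e+01, -3.53284192e+01,  7.08742091e-02,
        2.35048332e-02, -6.08341861e-05]), 'ee_pos': array([ 0.14865132, -0.52926008,  0.18225405]), 'eef_rot': array([-3.14055326e+00, -3.34555497e-05,  2.73793290e-01]), 'force': array([ 0.52586742,  0.18747301, -0.69402028]), 'moment': array([ 0.06797991, -0.03011187,  0.00201131]), 'grip_force': 0.0, 'grip_width': 0.09401143457258712} 0.0188
```

View pics/top0.png

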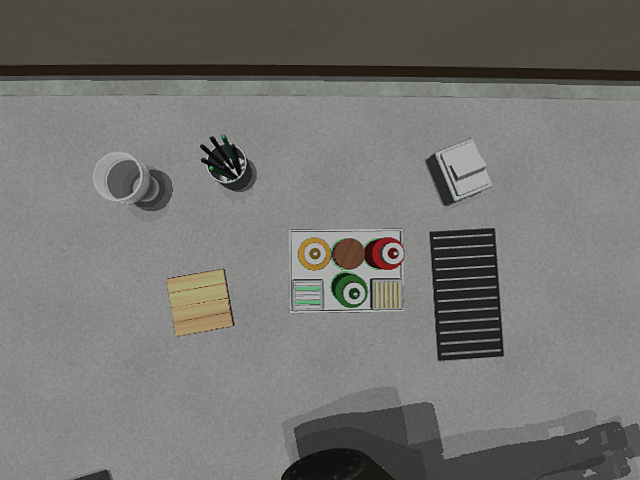

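View pics/side0.png

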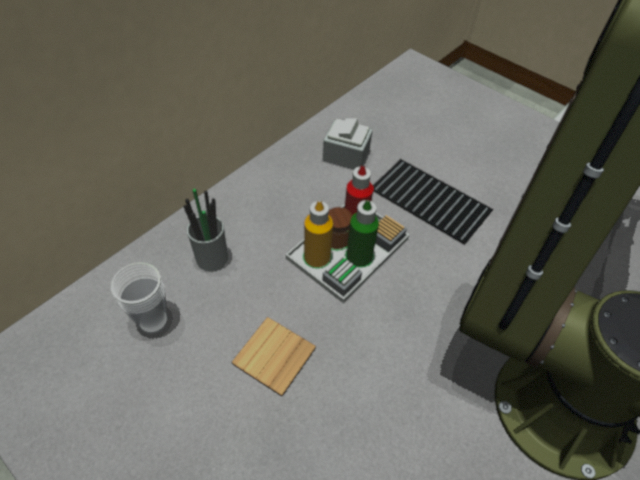

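Top view: image up is +x and left is +y. The caddy's corners are near (290,229) and (403,312). Yellow is at (315,253), jar (348,253), red (387,253) and green (351,291). The mat is on the right at (466,294) and the board on the left at (200,302). The side view shows the same layout, with nothing else close by.

```bash
cat > h.py <<'E'
import cv2, numpy as np
from station import ctrl
def cam(n):
    m=ctrl.camera_model(n); R=cv2.Rodrigues(m["rvec"])[0]
    return m["intrinsics"],np.array([m["k1"],0,0,0,0]),R,m["tvec"]
def onplane(n,p,z):
    K,d,R,t=cam(n)
    u=cv2.undistortPoints(np.array(p,float).reshape(-1,1,2),K,d).reshape(-1,2)
    r=np.c_[u,np.ones(len(u))]@R; c=-R.T@t
    return c+r*((z-c[2])/r[:,2])[:,None]
def comps(mask,amin):
    k,l,s,c=cv2.connectedComponentsWithStats(mask.astype(np.uint8))
    return [(s[i],c[i],(l==i).astype(np.uint8)) for i in range(1,k) if s[i][4]>=amin]
def hsv(im): return cv2.cvtColor(im,cv2.COLOR_RGB2HSV).astype(int)
def sh(p): return np.round(np.array(p),4).tolist()
E
cat > meas.py <<'E'
from h import *
im=cv2.imread("pics/top0.png")[:,:,::-1].copy(); H=hsv(im); h,s,v=[H[...,i] for i in range(3)]
def rect(mask,x0,x1,y0,y1,z,close):
    m=np.zeros_like(mask,np.uint8); m[y0:y1,x0:x1]=mask[y0:y1,x0:x1]
    m=cv2.morphologyEx(m,cv2.MORPH_CLOSE,np.ones((close,close)))
    c=max(cv2.findContours(m,0,1)[0],key=cv2.contourArea); w=onplane("top",c.reshape(-1,2),z)
    return cv2.minAreaRect((w[:,:2]*1000).astype(np.float32))
print("board",rect((s>60)&(v>120),150,250,255,350,.012,3))
print("mat",rect(v<70,420,515,220,370,.004,9))
print("caddy",rect(v>185,280,412,222,320,.018,15))
big=cv2.resize(im[220:320,280:410],None,fx=6,fy=6,interpolation=cv2.INTER_CUBIC)
cv2.imwrite("pics/crop0.png",big[:,:,::-1])
S=cv2.imread("pics/side0.png"); cv2.imwrite("pics/crop1.png",cv2.resize(S[160:300,280:420],None,fx=4,fy=4,interpolation=cv2.INTER_CUBIC))
E
python3 meas.py
```

```text
board ((462.6656799316406, 295.166015625), (118.57184600830078, 119.63990020751953), 10.127924919128418)
mat ((478.38555908203125, -259.9875793457031), (269.11431884765625, 139.8982391357422), 3.123512029647827)
caddy ((507.7199401855469, -46.18067932128906), (97.8996353149414, 216.12060546875), 50.187660217285156)
```

View pics/crop0.png

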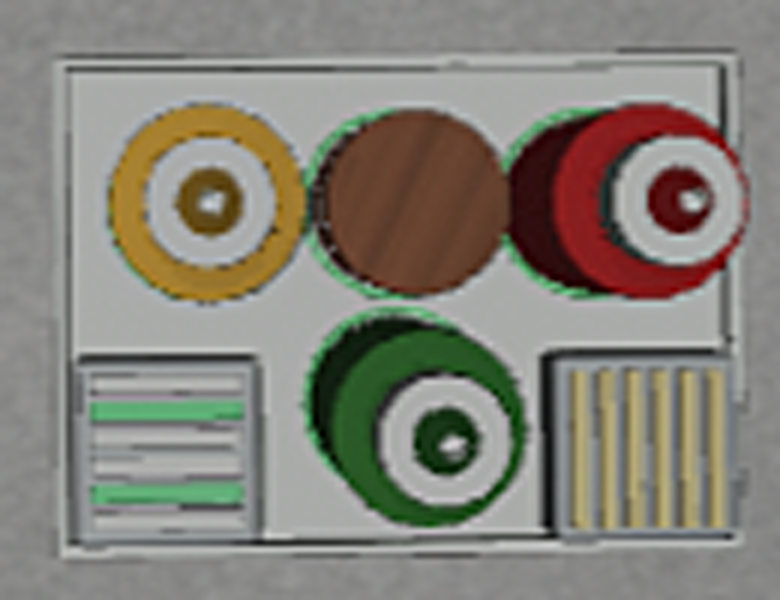

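View pics/crop1.png

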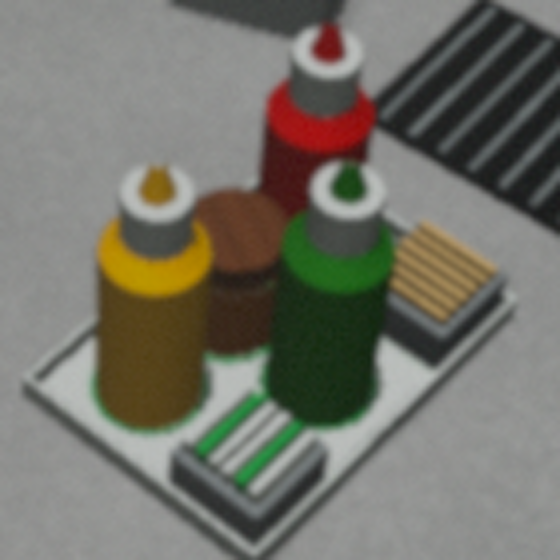

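The crops show the white collar tops at about (210,202) yellow, (678,200) red and (447,440) green in top-crop pixels. The lid is at (418,202), and the outer corners are near (57,57), (738,53), (62,555) and (738,548). Next I refine these and cross-check against the side view.

```bash
cat > m2.py <<'E'
from h import *
def collars(n,im,seeds,rad,z=.173,vt=165):
    F=6; out={}
    for k,(x,y) in seeds.items():
        r=rad; x0,y0=int(x)-r,int(y)-r
        c=cv2.resize(im[y0:y0+2*r,x0:x0+2*r],None,fx=F,fy=F,interpolation=cv2.INTER_CUBIC); H=hsv(c)
        m=((H[...,1]<60)&(H[...,2]>vt)).astype(np.uint8)
        cs=[q for q in cv2.findContours(m,0,1)[0] if cv2.pointPolygonTest(q,((x-x0+.5)*F,(y-y0+.5)*F),True)>-12]
        q=max(cs,key=cv2.contourArea); e=cv2.fitEllipse(cv2.convexHull(q))
        p=(np.array(e[0])+.5)/F-.5+[x0,y0]; out[k]=onplane(n,p,z)[0]
        print(n,k,sh(p),"axes",np.round(np.array(e[1])/F,1),"->",sh(out[k][:2]))
    return out
if __name__=="__main__":
    T=cv2.imread("pics/top0.png")[:,:,::-1].copy(); S=cv2.imread("pics/side0.png")[:,:,::-1].copy()
    collars("top",T,dict(yellow=(315,253.5),red=(393,253),green=(354.5,293)),14)
    collars("side",S,dict(yellow=(319,206.5),red=(362,171.5),green=(367,206)),11)
    c=np.array([[57,57],[738,53],[738,548],[62,555]])/6.+[279.6,219.6]
    w=onplane("top",c,.018); print("caddy",sh(w[:,:2]),sh(w.mean(0)))
    print("ang",[float(np.round(np.arctan2(*(d)),4)) for d in [(-(w[0]-w[1])[0],(w[0]-w[1])[1]),(-(w[3]-w[2])[0],(w[3]-w[2])[1])]])
    w=onplane("side",np.array([[27,378],[255,560],[518,298]])/4.+[279.6,159.6],.018); print(sh(w),sh((w[0]+w[2])/2))
    print("jar", sh(onplane("top",np.array([418,202])/6.+[279.6,219.6],.085)))
E
python3 m2.py
```

```text
top yellow [314.5328, 253.1154] axes [20.9 21.2] -> [0.5621, 0.0617]
top red [392.6267, 252.8615] axes [20.4 21. ] -> [0.5624, -0.0723]
top green [353.9092, 293.0523] axes [21.  21.1] -> [0.4939, -0.0054]Traceback (most recent call last):
  File "m2.py", line 16, in <module>
    collars("side",S,dict(yellow=(319,206.5),red=(362,171.5),green=(367,206)),11)
    ~~~~~~~^^^^^^^^^^^^^^^^^^^^^^^^^^^^^^^^^^^^^^^^^^^^^^^^^^^^^^^^^^^^^^^^^^^^^^
  File "m2.py", line 9, in collars
    q=max(cs,key=cv2.contourArea); e=cv2.fitEllipse(cv2.convexHull(q))
ValueError: max() iterable argument is empty
```

```bash
sed -i 's/green=(367,206)),11)/green=(367,206)),14,vt=125)/; s/>-12\]/>-30]/' m2.py; python3 m2.py
```

```text
top yellow [314.5328, 253.1154] axes [20.9 21.2] -> [0.5621, 0.0617]
top red [392.6267, 252.8615] axes [20.4 21. ] -> [0.5624, -0.0723]
top green [353.9092, 293.0523] axes [21.  21.1] -> [0.4939, -0.0054]
side yellow [314.7165, 202.5171] axes [28.3 43.1] -> [0.5767, 0.0577]
side red [364.9662, 171.4112] axes [27.5 40.6] -> [0.559, -0.0797]
side green [373.0195, 205.4735] axes [23.8 30.7] -> [0.487, -0.0174]
caddy [[0.6124, 0.1107], [0.614, -0.1234], [0.4445, -0.1221], [0.443, 0.1087]] [0.5285, -0.0065, 0.018]
ang [0.0069, 0.0065]
[[0.6083, 0.1109, 0.018], [0.4403, 0.1119, 0.018], [0.4442, -0.1236, 0.018]] [0.5262, -0.0064, 0.018]
jar [[0.5624, -0.0063, 0.085]]
```

Emit:
jog_arm --pt "0 0 -0.03 0 0 0.09 0.3" --pt "0 0 -0.03 0 0 0.09 0.3" --pt "0 0 -0.03 0 0 0.094 0.3" --pt "0 0 -0.03 0 0 0 0.3" --pt "0.02 -0.02 0 0 0 0 0.3"

```text
time_s: 0.6
ee_pos: [0.1678, -0.5111, 0.3059]
eef_rot: [3.137, -0.001, -0.003]
force: [0.8, 0.1, -0.1]
grip_width: 0.0616
grip_force: 0.0
```

Emit:
jog_arm --pt "0.03 -0.035 0 0 0 0 0.3" --pt "0.03 -0.035 0 0 0 0 0.3" --pt "0.03 -0.035 0 0 0 0 0.3" --pt "0.03 -0.035 0 0 0 0 0.3" --pt "0.03 -0.035 0 0 0 0 0.3"

```text
time_s: 1.1
ee_pos: [0.3195, -0.3329, 0.3026]
eef_rot: [-3.141, 0.0, -0.0]
force: [0.6, -0.2, -0.4]
grip_width: 0.0612
grip_force: 0.0
```

Emit:
jog_arm --pt "0.03 -0.035 0 0 0 0 0.3" --pt "0.03 -0.035 0 0 0 0 0.3" --pt "0.03 -0.035 0 0 0 0 0.3" --pt "0.03 -0.035 0 0 0 0 0.3" --pt "0 0 0 0 0 0 0.3"

```text
time_s: 1.6
ee_pos: [0.4409, -0.191, 0.3023]
eef_rot: [-3.141, 0.0, 0.005]
force: [0.5, -0.6, -0.4]
grip_width: 0.0609
grip_force: 0.0
```

Emit:
jog_arm --pt "0.035 -0.035 0 0 0 0 0.3" --pt "0.035 -0.035 0 0 0 0 0.3" --pt "0.035 -0.035 0 0 0 0 0.3" --pt "0.016 -0.014 0 0 0 0 0.3" --pt "0 0 0 0 0 0 0.3"

```text
time_s: 2.1
ee_pos: [0.5608, -0.0741, 0.3016]
eef_rot: [-3.141, 0.002, 0.002]
force: [-1.2, -0.9, 0.0]
grip_width: 0.0611
grip_force: 0.0
```

Emit:
jog_arm --pt "0 0 0.025 0 0 0 0.3" --pt "0 0 0.025 0 0 0 0.3" --pt "0 0 0.025 0 0 0 0.3" --pt "0 0 0.015 0 0 0 0.3" --pt "0 0 0 0 0 0 0.3"

```text
time_s: 2.6
ee_pos: [0.5584, -0.0766, 0.2108]
eef_rot: [-3.141, 0.004, -0.001]
force: [-0.1, -0.4, -0.3]
grip_width: 0.0613
grip_force: 0.0
```

Run:
```python
from h import *
for n,(a,b,c,d) in dict(side=(100,300,260,480),top=(200,340,300,480)).items():
    im=ctrl.camera(n); cv2.imwrite(f"pics/{n}1.png",cv2.resize(im[a:b,c:d],None,fx=2.5,fy=2.5)[:,:,::-1])
```

```text
(no output)
```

View pics/side1.png

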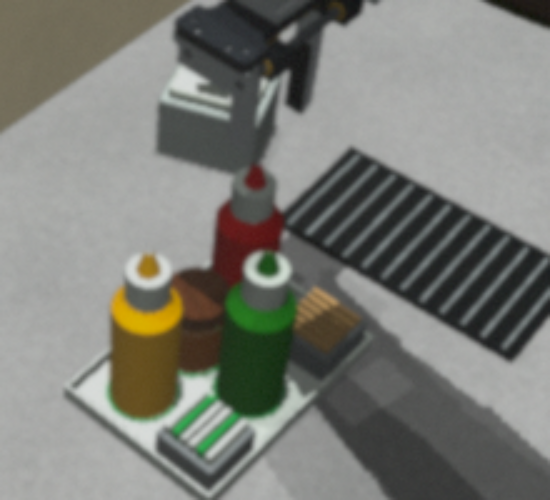

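The fingers are above and slightly behind the red nozzle, at crop (258,165), with the finger midpoint near (272,130). I'll check that against the projected TCP before descending.

Emit:
jog_arm --pt "0.004 -0.0043 0 0 0 0 0.3" --pt "0 0 0 0 0 0 0.3"

```text
time_s: 2.9
ee_pos: [0.5644, -0.0711, 0.2137]
eef_rot: [3.141, -0.002, -0.0]
force: [0.6, -1.0, 0.1]
grip_width: 0.061
grip_force: 0.0
```

Run:
```python
from h import *
K,d,R,t=cam("side"); im=ctrl.camera("side").copy(); o=ctrl.get_obs(); p=o["ee_pos"]; print(sh(p))
P=np.array([p,p+[0,.03,0],p-[0,.03,0],[.5622,-.0723,.195]])
u=cv2.projectPoints(P,cv2.Rodrigues(R)[0],t,K,d)[0].reshape(-1,2); print(sh(u))
c=cv2.resize(im[110:210,310:430],None,fx=5,fy=5)
for q in u: cv2.circle(c,tuple(int(x) for x in (q-[310,110]+.5)*5),4,(255,0,255),1)
cv2.imwrite("pics/side2.png",c[:,:,::-1])
```

```text
[0.5642, -0.0712, 0.2135]
[[362.3346, 158.3394], [352.8793, 165.8848], [371.5605, 150.9759], [362.5584, 164.9957]]
```

View pics/side2.png

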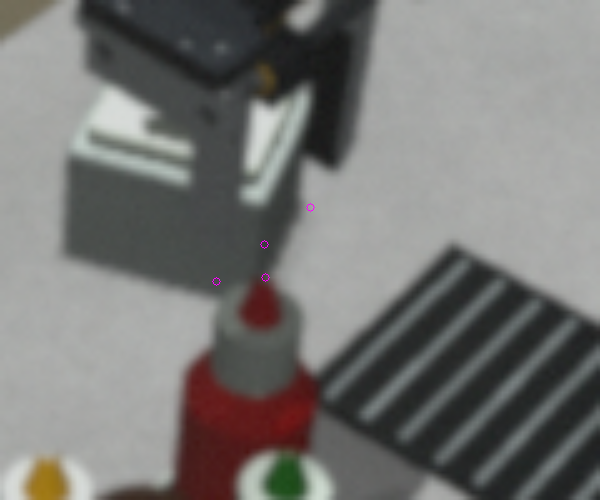

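The projected target lands on the nozzle tip at crop (265,278). The right fingertip is visible at (335,168), which suggests the tips sit a little higher when the gripper is open. Descending.

Emit:
jog_arm --pt "-0.002 0.001 0.02 0 0 0 0.3" --pt "0 0 0.02 0 0 0 0.3" --pt "0 0 0.02 0 0 0 0.3" --pt "0 0 0.011 0 0 0 0.3" --pt "0 0 0 0 0 0 0.3"

```text
time_s: 3.45
ee_pos: [0.5613, -0.0722, 0.1408]
eef_rot: [-3.141, 0.002, -0.0]
force: [0.6, -0.3, 0.3]
grip_width: 0.0611
grip_force: 0.0
```

Emit:
jog_arm --pt "0 0 0 0 0 0 0.3" --pt "0 0 0 0 0 0 -0.1" --pt "0 0 0 0 0 0 -0.6" --pt "0 0 0 0 0 0 -0.6" --pt "0 0 0 0 0 0 -0.6" --squeeze 20

```text
time_s: 3.95
ee_pos: [0.562, -0.0723, 0.1422]
eef_rot: [3.141, -0.001, -0.0]
force: [-0.3, 0.1, 2.2]
grip_width: 0.0371
grip_force: 20.0
```

Emit:
jog_arm --pt "0 0 -0.01 0 0 0 -0.6" --pt "0 0 -0.02 0 0 0 -0.6" --pt "0 0 -0.025 0 0 0 -0.6" --pt "0 0 -0.02 0 0 0 -0.6" --pt "0 0 -0.01 0 0 0 -0.6"

```text
time_s: 4.45
ee_pos: [0.5622, -0.0723, 0.229]
eef_rot: [3.141, -0.002, -0.0]
force: [-0.1, -0.4, -1.9]
grip_width: 0.0375
grip_force: 20.0
```

Emit:
jog_arm --pt "0 0.015 0 0 0 0 -0.6" --pt "0 0.03 0 0 0 0 -0.6" --pt "0 0.035 0 0 0 0 -0.6" --pt "0 0.035 0 0 0 0 -0.6" --pt "0 0.03 0 0 0 0 -0.6"

```text
time_s: 4.95
ee_pos: [0.561, -0.2197, 0.2254]
eef_rot: [-3.141, 0.002, -0.001]
force: [1.1, -0.1, -1.7]
grip_width: 0.037
grip_force: 20.0
```

Emit:
jog_arm --pt "0 0.025 0 0 0 0 -0.6" --pt "0 0.013 0 0 0 0 -0.6" --pt "0 0 0 0 0 0 -0.6" --pt "0 0 0 0 0 0 -0.6"

```text
time_s: 5.35
ee_pos: [0.5617, -0.2547, 0.2262]
eef_rot: [-3.141, 0.001, -0.0]
force: [0.3, 0.5, -2.2]
grip_width: 0.0373
grip_force: 20.0
```

Emit:
jog_arm --pt "0 0 0.02 0 0 0 -0.6" --pt "0 0 0.025 0 0 0 -0.6" --pt "0 0 0.025 0 0 0 -0.6" --pt "0 0 0.01 0 0 0 -0.6" --pt "0 0 0.003 0 0 0 -0.6"

```text
time_s: 5.85
ee_pos: [0.5616, -0.2543, 0.1431]
eef_rot: [-3.141, 0.001, 0.001]
force: [0.3, 0.6, -1.7]
grip_width: 0.037
grip_force: 20.0
```

Emit:
jog_arm --pt "0 0 0.001 0 0 0 -0.6" --pt "0 0 0 0 0 0 -0.6" --pt "0 0 0 0 0 0 -0.6"

```text
time_s: 6.15
ee_pos: [0.5621, -0.2554, 0.1438]
eef_rot: [3.141, -0.001, -0.0]
force: [-0.2, -1.0, -2.4]
grip_width: 0.0374
grip_force: 20.0
```

Emit:
jog_arm --pt "0 0 0.0015 0 0 0 -0.6" --pt "0 0 0.001 0 0 0 -0.6" --pt "0 0 0 0 0 0 -0.6" --pt "0 0 0 0 0 0 -0.6"

```text
time_s: 6.55
ee_pos: [0.5621, -0.2555, 0.1412]
eef_rot: [3.141, -0.001, -0.0]
force: [-0.5, 0.4, 6.1]
grip_width: 0.0372
grip_force: 20.0
```

Emit:
jog_arm --pt "0 0 0 0 0 0 -0.1" --pt "0 0 0 0 0 0 0.3" --pt "0 0 0 0 0 0 0.3" --pt "0 0 -0.01 0 0 0 0.3" --pt "0 0 -0.02 0 0 0 0.3"

```text
time_s: 7.05
ee_pos: [0.5612, -0.255, 0.1698]
eef_rot: [-3.14, 0.002, -0.0]
force: [0.0, -0.3, -0.3]
grip_width: 0.0614
grip_force: 0.0
```

Emit:
jog_arm --pt "0 0 -0.03 0 0 0 0.3" --pt "0 0 -0.03 0 0 0 0.3" --pt "0 0 -0.02 0 0 0 0.3" --pt "0 -0.03 0 0 0 0 0.3" --pt "-0.008 -0.04 0 0 0 0 0.3"

```text
time_s: 7.55
ee_pos: [0.5539, -0.1855, 0.251]
eef_rot: [3.141, -0.001, -0.002]
force: [0.6, 1.1, -0.2]
grip_width: 0.0608
grip_force: 0.0
```

Emit:
jog_arm --pt "-0.015 -0.04 0 0 0 0 0.3" --pt "-0.015 -0.04 0 0 0 0 0.3" --pt "-0.015 -0.04 0 0 0 0 0.3" --pt "-0.01 -0.04 0 0 0 0 0.3" --pt "-0.005 -0.02 0 0 0 0 0.3"

```text
time_s: 8.05
ee_pos: [0.493, -0.0029, 0.2514]
eef_rot: [-3.141, -0.001, 0.001]
force: [-0.1, -0.1, 0.5]
grip_width: 0.0611
grip_force: 0.0
```

Emit:
jog_arm --pt "0 0 0 0 0 0 0.3" --pt "0 0 0 0 0 0 0.3" --pt "0 0 0 0 0 0 0.3"

```text
time_s: 8.35
ee_pos: [0.4941, -0.0062, 0.2504]
eef_rot: [3.141, -0.0, -0.001]
force: [0.2, -0.4, 0.7]
grip_width: 0.061
grip_force: 0.0
```

Emit:
jog_arm --pt "0 -0.0008 0.03 0 0 0 0.3" --pt "0 0 0.03 0 0 0 0.3" --pt "0 0 0.03 0 0 0 0.3" --pt "0 0 0.018 0 0 0 0.3" --pt "0 0 0 0 0 0 0.3"

```text
time_s: 8.85
ee_pos: [0.4928, -0.0054, 0.14]
eef_rot: [-3.141, 0.004, -0.002]
force: [0.6, 0.5, 0.7]
grip_width: 0.0615
grip_force: 0.0
```

Emit:
jog_arm --pt "0 0 0 0 0 0 0.3" --pt "0 0 0 0 0 0 -0.1" --pt "0 0 0 0 0 0 -0.6" --pt "0 0 0 0 0 0 -0.6" --pt "0 0 0 0 0 0 -0.6"

```text
time_s: 9.35
ee_pos: [0.4941, -0.0046, 0.1428]
eef_rot: [3.141, -0.001, -0.0]
force: [0.2, -1.0, 3.4]
grip_width: 0.0371
grip_force: 20.0
```

Emit:
jog_arm --pt "0 0 -0.01 0 0 0 -0.6" --pt "0 0 -0.02 0 0 0 -0.6" --pt "0 0 -0.025 0 0 0 -0.6" --pt "0 0 -0.02 0 0 0 -0.6" --pt "0 0 -0.015 0 0 0 -0.6"

```text
time_s: 9.85
ee_pos: [0.4938, -0.0044, 0.234]
eef_rot: [-3.142, -0.001, -0.0]
force: [0.1, -0.3, -4.8]
grip_width: 0.0371
grip_force: 20.0
```

Emit:
jog_arm --pt "0 0.015 0 0 0 0 -0.6" --pt "0 0.03 0 0 0 0 -0.6" --pt "0 0.035 0 0 0 0 -0.6" --pt "-0.004 0.035 0 0 0 0 -0.6" --pt "-0.004 0.035 0 0 0 0 -0.6"

```text
time_s: 10.35
ee_pos: [0.4853, -0.1556, 0.2326]
eef_rot: [-3.141, 0.0, 0.0]
force: [0.5, -0.4, -2.8]
grip_width: 0.0372
grip_force: 20.0
```

Emit:
jog_arm --pt "-0.004 0.035 0 0 0 0 -0.6" --pt "-0.004 0.035 0 0 0 0 -0.6" --pt "0 0.025 0 0 0 0 -0.6" --pt "0 0.01 0 0 0 0 -0.6" --pt "0 0 0 0 0 0 -0.6"

```text
time_s: 10.85
ee_pos: [0.4775, -0.26, 0.2321]
eef_rot: [-3.141, 0.001, -0.001]
force: [0.1, 0.5, -3.9]
grip_width: 0.0371
grip_force: 20.0
```

Emit:
jog_arm --pt "0 0 0.02 0 0 0 -0.6" --pt "0 0 0.025 0 0 0 -0.6" --pt "0 0 0.025 0 0 0 -0.6" --pt "0 0 0 0 0 0 -0.6" --pt "0 0 0 0 0 0 -0.6"

```text
time_s: 11.35
ee_pos: [0.4781, -0.2587, 0.1632]
eef_rot: [-3.142, -0.0, 0.001]
force: [1.4, -0.5, -2.7]
grip_width: 0.0373
grip_force: 20.0
```

Emit:
jog_arm --pt "0 0 0.01 0 0 0 -0.6" --pt "0 0 0.008 0 0 0 -0.6" --pt "0 0 0.002 0 0 0 -0.6" --pt "0 0 0.0015 0 0 0 -0.6" --pt "0 0 0 0 0 0 -0.6"

```text
time_s: 11.85
ee_pos: [0.4783, -0.2597, 0.142]
eef_rot: [3.141, -0.002, -0.0]
force: [-1.3, 1.6, 6.2]
grip_width: 0.0373
grip_force: 20.0
```

Emit:
jog_arm --pt "0 0 0 0 0 0 -0.6" --pt "0 0 0 0 0 0 -0.6"

```text
time_s: 12.05
ee_pos: [0.4782, -0.2597, 0.142]
eef_rot: [3.141, -0.002, -0.0]
force: [-1.8, 1.0, 5.0]
grip_width: 0.0369
grip_force: 20.0
```

Emit:
jog_arm --pt "0 0 0 0 0 0 -0.1" --pt "0 0 0 0 0 0 0.3" --pt "0 0 0 0 0 0 0.3" --pt "0 0 -0.01 0 0 0 0.3" --pt "0 0 -0.02 0 0 0 0.3"

```text
time_s: 12.55
ee_pos: [0.4773, -0.2592, 0.1705]
eef_rot: [-3.14, 0.002, -0.0]
force: [-0.4, 0.1, 0.7]
grip_width: 0.0613
grip_force: 0.0
```

Emit:
jog_arm --pt "0 0 -0.03 0 0 0 0.3" --pt "0 0 -0.03 0 0 0 0.3" --pt "0 0 -0.02 0 0 0 0.3" --pt "0 -0.03 0 0 0 0 0.3" --pt "0.01 -0.04 0 0 0 0 0.3"

```text
time_s: 13.05
ee_pos: [0.4874, -0.1898, 0.252]
eef_rot: [3.141, -0.001, -0.003]
force: [1.3, 0.2, 0.0]
grip_width: 0.0609
grip_force: 0.0
```

Emit:
jog_arm --pt "0.014 -0.04 0 0 0 0 0.3" --pt "0.014 -0.04 0 0 0 0 0.3" --pt "0.014 -0.04 0 0 0 0 0.3" --pt "0.014 -0.04 0 0 0 0 0.3" --pt "0.01 -0.04 0 0 0 0 0.3"

```text
time_s: 13.55
ee_pos: [0.5543, 0.0123, 0.2516]
eef_rot: [3.142, -0.001, -0.0]
force: [0.5, -0.5, -0.1]
grip_width: 0.0611
grip_force: 0.0
```

Emit:
jog_arm --pt "0.008 -0.035 0 0 0 0 0.3" --pt "0 -0.016 0 0 0 0 0.3" --pt "0 0 0 0 0 0 0.3" --pt "0 0 0 0 0 0 0.3" --pt "0 0 0 0 0 0 0.3"

```text
time_s: 14.05
ee_pos: [0.5617, 0.0602, 0.251]
eef_rot: [3.141, -0.0, -0.002]
force: [-0.7, 0.6, -0.1]
grip_width: 0.061
grip_force: 0.0
```

Emit:
jog_arm --pt "0.0004 -0.0015 0.03 0 0 0 0.3" --pt "0 0 0.03 0 0 0 0.3" --pt "0 0 0.03 0 0 0 0.3" --pt "0 0 0.018 0 0 0 0.3" --pt "0 0 0 0 0 0 0.3"

```text
time_s: 14.55
ee_pos: [0.5611, 0.0618, 0.1406]
eef_rot: [3.141, 0.004, -0.002]
force: [-0.0, -0.6, 0.5]
grip_width: 0.0609
grip_force: 0.0
```

Emit:
jog_arm --pt "0 0 0 0 0 0 0.3" --pt "0 0 0 0 0 0 -0.1" --pt "0 0 0 0 0 0 -0.6" --pt "0 0 0 0 0 0 -0.6" --pt "0 0 0 0 0 0 -0.6"

```text
time_s: 15.05
ee_pos: [0.5625, 0.0629, 0.1433]
eef_rot: [3.141, -0.001, -0.0]
force: [0.2, -0.8, 2.2]
grip_width: 0.0372
grip_force: 20.0
```

Emit:
jog_arm --pt "0 0 -0.01 0 0 0 -0.6" --pt "0 0 -0.03 0 0 0 -0.6" --pt "0 0 -0.035 0 0 0 -0.6" --pt "0 0 -0.035 0 0 0 -0.6" --pt "0 0 -0.02 0 0 0 -0.6"

```text
time_s: 15.55
ee_pos: [0.5625, 0.0631, 0.2762]
eef_rot: [-3.141, -0.003, -0.0]
force: [0.2, -0.2, -2.9]
grip_width: 0.0372
grip_force: 20.0
```

Emit:
jog_arm --pt "-0.015 0.015 0 0 0 0 -0.6" --pt "-0.025 0.025 0 0 0 0 -0.6" --pt "-0.03 0.03 0 0 0 0 -0.6" --pt "-0.03 0.035 0 0 0 0 -0.6" --pt "-0.03 0.035 0 0 0 0 -0.6"

```text
time_s: 16.05
ee_pos: [0.4307, -0.0777, 0.2731]
eef_rot: [3.142, -0.0, 0.001]
force: [0.3, -1.0, -2.7]
grip_width: 0.0374
grip_force: 20.0
```

Emit:
jog_arm --pt "-0.02 0.035 0 0 0 0 -0.6" --pt "-0.015 0.035 0 0 0 0 -0.6" --pt "-0.004 0.035 0 0 0 0 -0.6" --pt "0 0.035 0 0 0 0 -0.6" --pt "0 0.03 0 0 0 0 -0.6"

```text
time_s: 16.55
ee_pos: [0.3926, -0.2485, 0.2734]
eef_rot: [3.141, -0.0, -0.001]
force: [1.0, 0.4, -2.2]
grip_width: 0.0371
grip_force: 20.0
```

Emit:
jog_arm --pt "0 0.017 0 0 0 0 -0.6" --pt "0 0 0 0 0 0 -0.6" --pt "0 0 0.02 0 0 0 -0.6" --pt "0 0 0.02 0 0 0 -0.6" --pt "0 0 0 0 0 0 -0.6"

```text
time_s: 17.05
ee_pos: [0.3926, -0.2623, 0.2309]
eef_rot: [-3.139, 0.003, 0.001]
force: [0.1, 0.2, -2.6]
grip_width: 0.0371
grip_force: 20.0
```

Emit:
jog_arm --pt "0 0.0015 0.025 0 0 0 -0.6" --pt "0 0 0.03 0 0 0 -0.6" --pt "0 0 0.02 0 0 0 -0.6" --pt "0 0 0.01 0 0 0 -0.6" --pt "0 0 0 0 0 0 -0.6"

```text
time_s: 17.55
ee_pos: [0.3933, -0.2649, 0.1478]
eef_rot: [-3.141, 0.001, 0.0]
force: [-1.6, -0.6, -3.7]
grip_width: 0.0375
grip_force: 20.0
```

Emit:
jog_arm --pt "0 0 0.002 0 0 0 -0.6" --pt "0 0 0 0 0 0 -0.6" --pt "0 0 0 0 0 0 -0.6"

```text
time_s: 17.85
ee_pos: [0.3935, -0.2656, 0.1466]
eef_rot: [3.141, -0.001, -0.0]
force: [-0.5, -0.5, -3.2]
grip_width: 0.0375
grip_force: 20.0
```

Emit:
jog_arm --pt "0 0 0.003 0 0 0 -0.6" --pt "0 0 0.0015 0 0 0 -0.6" --pt "0 0 0 0 0 0 -0.6" --pt "0 0 0 0 0 0 -0.6"

```text
time_s: 18.25
ee_pos: [0.3937, -0.266, 0.1422]
eef_rot: [3.14, -0.002, -0.0]
force: [-0.3, -0.7, 6.1]
grip_width: 0.0373
grip_force: 20.0
```

Emit:
jog_arm --pt "0 0 0 0 0 0 -0.1" --pt "0 0 0 0 0 0 0.3" --pt "0 0 0 0 0 0 0.3" --pt "0 0 -0.01 0 0 0 0.3" --pt "0 0 -0.02 0 0 0 0.3"

```text
time_s: 18.75
ee_pos: [0.3927, -0.2651, 0.1711]
eef_rot: [-3.14, 0.002, -0.0]
force: [0.2, -0.1, 0.7]
grip_width: 0.0612
grip_force: 0.0
```

Emit:
jog_arm --pt "0 0 -0.03 0 0 0 0.3" --pt "0 0 -0.03 0 0 0 0.3" --pt "0 0 -0.02 0 0 0 0.3" --pt "0.01 -0.03 0 0 0 0 1" --pt "0.02 -0.035 0 0 0 0 1"

```text
time_s: 19.25
ee_pos: [0.423, -0.2004, 0.2526]
eef_rot: [3.141, -0.001, -0.003]
force: [0.8, -0.3, -0.7]
grip_width: 0.0736
grip_force: 0.0
```

Emit:
jog_arm --pt "0.025 -0.04 0 0 0 0 1" --pt "0.025 -0.04 0 0 0 0 1" --pt "0.025 -0.035 0 0 0 0 1" --pt "0.025 -0.035 0 0 0 0 1" --pt "0.025 -0.03 0 0 0 0 1"

```text
time_s: 19.75
ee_pos: [0.549, -0.0184, 0.2521]
eef_rot: [-3.142, -0.001, 0.0]
force: [0.2, -0.4, 1.1]
grip_width: 0.0939
grip_force: 0.0
```

Emit:
jog_arm --pt "0.013 -0.015 0 0 0 0 1" --pt "0 0 0 0 0 0 1" --pt "0 0 0 0 0 0 1" --pt "0 0 0 0 0 0 1"

```text
time_s: 20.15
ee_pos: [0.5608, -0.0063, 0.2517]
eef_rot: [3.142, -0.0, -0.001]
force: [-0.7, 0.7, 1.0]
grip_width: 0.0943
grip_force: 0.0
```

Run:
```python
from h import *
im=ctrl.camera("side"); cv2.imwrite("pics/side3.png",im[:,:,::-1]); print(ctrl.get_obs()["ee_pos"])
```

```text
[ 0.56082069 -0.00633829  0.25172621]
```

View pics/side3.png

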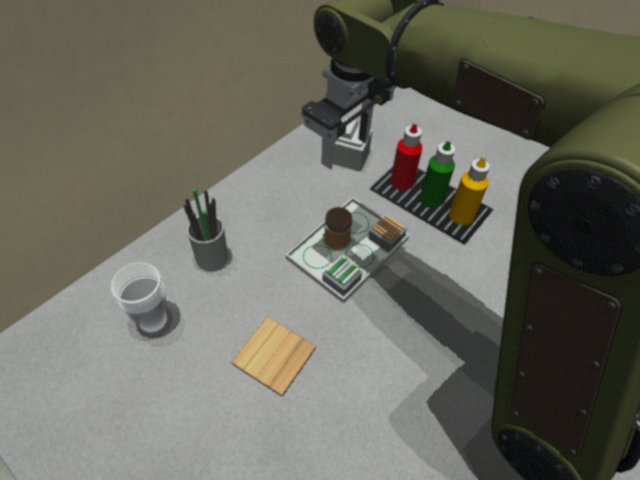

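All three bottles stand upright on the mat, at (405,160), (437,175) and (470,193). The jar is alone at (338,228) and the board is clear at (274,355). Now I descend on the jar.

Emit:
jog_arm --pt "0.001 0 0.03 0 0 0 1" --pt "0 0 0.035 0 0 0 1" --pt "0 0 0.035 0 0 0 1" --pt "0 0 0.025 0 0 0 1" --pt "0 0 0.015 0 0 0 1"

```text
time_s: 20.7
ee_pos: [0.5611, -0.0063, 0.1095]
eef_rot: [-3.141, 0.002, -0.001]
force: [1.0, -0.1, 0.5]
grip_width: 0.0942
grip_force: 0.0
```

Emit:
jog_arm --pt "0 0 0.02 0 0 0 1" --pt "0 0 0.02 0 0 0 1" --pt "0 0 0.02 0 0 0 1" --pt "0 0 0.006 0 0 0 1" --pt "0 0 0 0 0 0 1"

```text
time_s: 21.2
ee_pos: [0.5618, -0.006, 0.0451]
eef_rot: [-3.142, 0.001, -0.001]
force: [0.4, 0.6, 0.8]
grip_width: 0.094
grip_force: 0.0
```

Emit:
jog_arm --pt "0 0 0 0 0 0 1" --pt "0 0 0 0 0 0 0.4" --pt "0 0 0 0 0 0 0" --pt "0 0 0 0 0 0 0" --pt "0 0 0 0 0 0 0" --squeeze 20

```text
time_s: 21.7
ee_pos: [0.5623, -0.0055, 0.0455]
eef_rot: [3.142, -0.0, -0.0]
force: [-0.5, -0.3, 0.2]
grip_width: 0.0653
grip_force: 0.0
```

Emit:
jog_arm --pt "0 0 0 0 0 0 -0.2" --pt "0 0 0 0 0 0 -0.2" --pt "0 0 0 0 0 0 -0.2"

```text
time_s: 22.0
ee_pos: [0.5623, -0.0055, 0.0454]
eef_rot: [3.142, -0.0, -0.0]
force: [-0.0, -0.8, 1.0]
grip_width: 0.0596
grip_force: 20.0
```

Emit:
jog_arm --pt "0 0 -0.01 0 0 0 -0.2" --pt "0 0 -0.02 0 0 0 -0.2" --pt "0 0 -0.025 0 0 0 -0.2" --pt "0 0 -0.02 0 0 0 -0.2" --pt "0 0 -0.015 0 0 0 -0.2"

```text
time_s: 22.5
ee_pos: [0.5624, -0.0054, 0.1371]
eef_rot: [3.142, -0.001, -0.0]
force: [-0.2, -0.4, -2.0]
grip_width: 0.0595
grip_force: 20.0
```

Emit:
jog_arm --pt "-0.005 -0.015 0 0 0 0 -0.2" --pt "-0.01 -0.03 0 0 0 0 -0.2" --pt "-0.012 -0.035 0 0 0 0 -0.2" --pt "-0.012 -0.035 0 0 0 0 -0.2" --pt "-0.012 -0.035 0 0 0 0 -0.2"

```text
time_s: 23.0
ee_pos: [0.5097, 0.1464, 0.1346]
eef_rot: [3.142, 0.001, -0.0]
force: [0.1, -0.7, -1.7]
grip_width: 0.0595
grip_force: 20.0
```

Emit:
jog_arm --pt "-0.012 -0.035 0 0 0 0 -0.2" --pt "-0.012 -0.035 0 0 0 0 -0.2" --pt "-0.012 -0.035 0 0 0 0 -0.2" --pt "-0.01 -0.03 0 0 0 0 -0.2" --pt "-0.003 -0.015 0 0 0 0 -0.2"

```text
time_s: 23.5
ee_pos: [0.4603, 0.2969, 0.1346]
eef_rot: [3.141, 0.001, 0.002]
force: [0.8, -0.0, -2.3]
grip_width: 0.0594
grip_force: 20.0
```

Emit:
jog_arm --pt "0 0 0.01 0 0 0 -0.2" --pt "0 0 0.02 0 0 0 -0.2" --pt "0 0 0.02 0 0 0 -0.2" --pt "0 0 0 0 0 0 -0.2" --pt "0 0 0 0 0 0 -0.2"

```text
time_s: 24.0
ee_pos: [0.4624, 0.2938, 0.0852]
eef_rot: [3.141, 0.001, -0.001]
force: [0.2, -0.6, -2.1]
grip_width: 0.0597
grip_force: 20.0
```

Emit:
jog_arm --pt "0 -0.001 0.015 0 0 0 -0.2" --pt "0 0 0.01 0 0 0 -0.2" --pt "0 0 0.004 0 0 0 -0.2" --pt "0 0 0 0 0 0 -0.2" --pt "0 0 0 0 0 0 -0.2"

```text
time_s: 24.5
ee_pos: [0.4626, 0.2956, 0.0568]
eef_rot: [-3.141, -0.001, -0.0]
force: [0.1, 0.2, -1.7]
grip_width: 0.0596
grip_force: 20.0
```

Emit:
jog_arm --pt "0 0 0.0015 0 0 0 -0.2" --pt "0 0 0.0015 0 0 0 -0.2" --pt "0 0 0 0 0 0 -0.2" --pt "0 0 0 0 0 0 -0.2"

```text
time_s: 24.9
ee_pos: [0.4623, 0.2955, 0.0533]
eef_rot: [3.142, 0.0, -0.0]
force: [-1.0, 0.0, -1.3]
grip_width: 0.0594
grip_force: 20.0
```

Emit:
jog_arm --pt "0 0 0.001 0 0 0 -0.2" --pt "0 0 0.0005 0 0 0 -0.2" --pt "0 0 0 0 0 0 -0.2" --pt "0 0 0 0 0 0 -0.2"

```text
time_s: 25.3
ee_pos: [0.4626, 0.2956, 0.0523]
eef_rot: [-3.141, -0.001, -0.0]
force: [-2.0, -1.7, 4.8]
grip_width: 0.0596
grip_force: 20.0
```

Emit:
jog_arm --pt "0 0 0 0 0 0 0.3" --pt "0 0 0 0 0 0 0.7" --pt "0 0 0 0 0 0 1" --pt "0 0 0 0 0 0 1" --pt "0 0 -0.015 0 0 0 1"

```text
time_s: 25.8
ee_pos: [0.4614, 0.295, 0.0653]
eef_rot: [3.14, 0.003, -0.0]
force: [0.3, -0.5, -0.8]
grip_width: 0.0895
grip_force: 0.0
```

Emit:
jog_arm --pt "0 0 -0.035 0 0 0 1" --pt "0 0 -0.04 0 0 0 1" --pt "0 0 -0.045 0 0 0 1" --pt "0 0 -0.045 0 0 0 1" --pt "0 0 -0.02 0 0 0 1"

```text
time_s: 26.3
ee_pos: [0.463, 0.296, 0.2562]
eef_rot: [-3.139, -0.005, -0.0]
force: [-0.0, 0.0, -0.0]
grip_width: 0.0943
grip_force: 0.0
```

Emit:
jog_arm --pt "-0.003 0.02 0 0 0 0 1" --pt "-0.005 0.04 0 0 0 0 0.3" --pt "-0.005 0.04 0 0 0 0 0.3" --pt "-0.005 0.04 0 0 0 0 0.3" --pt "-0.005 0.04 0 0 0 0 0.3"

```text
time_s: 26.8
ee_pos: [0.4387, 0.1142, 0.2518]
eef_rot: [-3.142, -0.0, 0.0]
force: [1.1, -0.3, -0.7]
grip_width: 0.065
grip_force: 0.0
```

Emit:
jog_arm --pt "-0.005 0.04 0 0 0 0 0.3" --pt "-0.005 0.04 0 0 0 0 0.3" --pt "-0.005 0.04 0 0 0 0 0.3" --pt "-0.005 0.04 0 0 0 0 0.3" --pt "-0.005 0.04 0 0 0 0 0.3"

```text
time_s: 27.3
ee_pos: [0.4137, -0.086, 0.2519]
eef_rot: [3.141, -0.001, -0.0]
force: [0.6, 0.0, -0.3]
grip_width: 0.0612
grip_force: 0.0
```

Emit:
jog_arm --pt "-0.005 0.04 0 0 0 0 0.3" --pt "-0.005 0.04 0 0 0 0 0.3" --pt "-0.005 0.04 0 0 0 0 0.3" --pt "-0.005 0.04 0 0 0 0 0.3" --pt "-0.001 0.02 0 0 0 0 0.3"

```text
time_s: 27.8
ee_pos: [0.3923, -0.267, 0.2516]
eef_rot: [3.141, 0.0, -0.002]
force: [0.6, 0.2, -0.4]
grip_width: 0.0612
grip_force: 0.0
```

Emit:
jog_arm --pt "0 0 0 0 0 0 0.3" --pt "0 0 0 0 0 0 0.3" --pt "0 0 0 0 0 0 0.3"

```text
time_s: 28.1
ee_pos: [0.3934, -0.2635, 0.2518]
eef_rot: [-3.142, -0.0, 0.001]
force: [0.2, 1.1, -0.5]
grip_width: 0.0609
grip_force: 0.0
```

Run:
```python
from h import *
im=ctrl.camera("top"); cv2.imwrite("pics/top4.png",im[:,:,::-1]); print(ctrl.get_obs()["ee_pos"])
K,d,R,t=cam("top"); print(cv2.projectPoints(np.array([[.4627,.295,.092]]),cv2.Rodrigues(R)[0],t,K,d)[0])
```

```text
[ 0.39341817 -0.26350089  0.2519154 ]
[[[189.04829706 306.5173601 ]]]
```

View pics/top4.png

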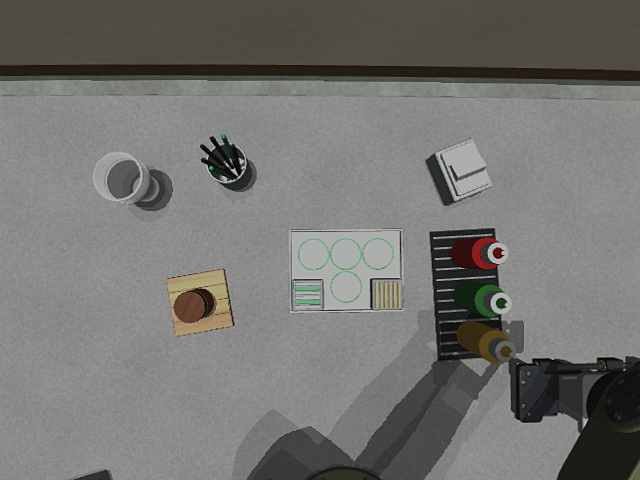

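The jar's lid is centred at about (189,305), which matches the projection (189,306), so it's mid-board. The rings are empty and the bottles are upright. Yellow goes back first.

Emit:
jog_arm --pt "0.0003 0.0025 0.03 0 0 0 0.3" --pt "0 0 0.03 0 0 0 0.3" --pt "0 0 0.03 0 0 0 0.3" --pt "0 0 0.0195 0 0 0 0.3" --pt "0 0 0 0 0 0 0.3"

```text
time_s: 28.65
ee_pos: [0.3928, -0.2655, 0.1403]
eef_rot: [-3.139, 0.003, 0.001]
force: [-0.2, -0.2, 0.8]
grip_width: 0.0612
grip_force: 0.0
```

Emit:
jog_arm --pt "0 0 0 0 0 0 0.3" --pt "0 0 0 0 0 0 -0.1" --pt "0 0 0 0 0 0 -0.6" --pt "0 0 0 0 0 0 -0.6" --pt "0 0 0 0 0 0 -0.6"

```text
time_s: 29.15
ee_pos: [0.3937, -0.2671, 0.1428]
eef_rot: [3.141, -0.001, -0.0]
force: [0.0, 0.9, 3.0]
grip_width: 0.0372
grip_force: 20.0
```

Emit:
jog_arm --pt "0 0 -0.01 0 0 0 -0.6" --pt "0 0 -0.03 0 0 0 -0.6" --pt "0 0 -0.035 0 0 0 -0.6" --pt "0 0 -0.035 0 0 0 -0.6" --pt "0 0 -0.02 0 0 0 -0.6"

```text
time_s: 29.65
ee_pos: [0.3936, -0.2671, 0.2755]
eef_rot: [3.14, -0.002, -0.0]
force: [1.4, -0.1, -3.9]
grip_width: 0.0368
grip_force: 20.0
```

Emit:
jog_arm --pt "0 -0.02 0 0 0 0 -0.6" --pt "0 -0.035 0 0 0 0 -0.6" --pt "0 -0.035 0 0 0 0 -0.6" --pt "0.01 -0.035 0 0 0 0 -0.6" --pt "0.02 -0.035 0 0 0 0 -0.6"

```text
time_s: 30.15
ee_pos: [0.423, -0.1057, 0.2731]
eef_rot: [3.141, -0.001, -0.001]
force: [0.9, -0.6, -3.4]
grip_width: 0.0372
grip_force: 20.0
```

Emit:
jog_arm --pt "0.028 -0.035 0 0 0 0 -0.6" --pt "0.028 -0.035 0 0 0 0 -0.6" --pt "0.028 -0.035 0 0 0 0 -0.6" --pt "0.028 -0.035 0 0 0 0 -0.6" --pt "0.02 -0.02 0 0 0 0 -0.6"

```text
time_s: 30.65
ee_pos: [0.5564, 0.0556, 0.2723]
eef_rot: [-3.141, 0.001, 0.001]
force: [0.1, -0.5, -2.5]
grip_width: 0.0371
grip_force: 20.0
```

Emit:
jog_arm --pt "0.007 -0.008 0 0 0 0 -0.6" --pt "0 0 0 0 0 0 -0.6" --pt "0 0 0 0 0 0 -0.6" --pt "0 0 0 0 0 0 -0.6" --pt "0 0 0 0 0 0 -0.6"

```text
time_s: 31.15
ee_pos: [0.5622, 0.0602, 0.2727]
eef_rot: [3.142, -0.001, -0.001]
force: [0.6, -0.4, -3.3]
grip_width: 0.0369
grip_force: 20.0
```

Emit:
jog_arm --pt "0.0003 -0.002 0.02 0 0 0 -0.6" --pt "0 0 0.035 0 0 0 -0.6" --pt "0 0 0.035 0 0 0 -0.6" --pt "0 0 0.025 0 0 0 -0.6" --pt "0 0 0.008 0 0 0 -0.6"

```text
time_s: 31.65
ee_pos: [0.5616, 0.0624, 0.147]
eef_rot: [3.141, 0.004, -0.001]
force: [0.2, -0.3, -2.7]
grip_width: 0.0371
grip_force: 20.0
```

Emit:
jog_arm --pt "0 0 0 0 0 0 -0.6" --pt "0 0 0 0 0 0 -0.6" --pt "0 0 0 0 0 0 -0.6"

```text
time_s: 31.95
ee_pos: [0.5635, 0.063, 0.1509]
eef_rot: [-3.141, -0.003, -0.0]
force: [-0.4, -0.1, -2.3]
grip_width: 0.0371
grip_force: 20.0
```

Emit:
jog_arm --pt "-0.0008 0.0006 0.004 0 0 0 -0.6" --pt "0 0 0.002 0 0 0 -0.6" --pt "0 0 0.001 0 0 0 -0.6" --pt "0 0 0 0 0 0 -0.6" --pt "0 0 0 0 0 0 -0.6"

```text
time_s: 32.45
ee_pos: [0.5628, 0.0625, 0.1438]
eef_rot: [-3.141, -0.003, -0.0]
force: [-1.3, 0.5, 8.6]
grip_width: 0.0368
grip_force: 20.0
```

Emit:
jog_arm --pt "0 0 0 0 0 0 -0.1" --pt "0 0 0 0 0 0 0.3" --pt "0 0 0 0 0 0 0.3" --pt "0 0 -0.01 0 0 0 0.3" --pt "0 0 -0.02 0 0 0 0.3"

```text
time_s: 32.95
ee_pos: [0.5614, 0.0623, 0.1719]
eef_rot: [3.141, 0.003, -0.0]
force: [0.5, 0.1, 1.0]
grip_width: 0.0607
grip_force: 0.0
```

Emit:
jog_arm --pt "0 0 -0.03 0 0 0 0.3" --pt "0 0 -0.03 0 0 0 0.3" --pt "0 0 -0.02 0 0 0 0.3" --pt "0 0.03 0 0 0 0 0.3" --pt "-0.01 0.04 0 0 0 0 0.3"

```text
time_s: 33.45
ee_pos: [0.5524, -0.0074, 0.2533]
eef_rot: [3.142, -0.001, 0.002]
force: [0.4, -0.4, -0.8]
grip_width: 0.0612
grip_force: 0.0
```

Emit:
jog_arm --pt "-0.014 0.04 0 0 0 0 0.3" --pt "-0.014 0.04 0 0 0 0 0.3" --pt "-0.014 0.04 0 0 0 0 0.3" --pt "-0.014 0.04 0 0 0 0 0.3" --pt "-0.01 0.04 0 0 0 0 0.3"

```text
time_s: 33.95
ee_pos: [0.4851, -0.2091, 0.2533]
eef_rot: [3.141, -0.001, -0.0]
force: [0.3, 0.9, 0.2]
grip_width: 0.0611
grip_force: 0.0
```

Emit:
jog_arm --pt "-0.008 0.035 0 0 0 0 0.3" --pt "0 0.017 0 0 0 0 0.3" --pt "0 0 0 0 0 0 0.3" --pt "0 0 0 0 0 0 0.3" --pt "0 0 0 0 0 0 0.3"

```text
time_s: 34.45
ee_pos: [0.4784, -0.2584, 0.2524]
eef_rot: [-3.141, -0.0, 0.001]
force: [-0.1, -0.2, -0.5]
grip_width: 0.0611
grip_force: 0.0
```

Emit:
jog_arm --pt "-0.0002 0.0015 0.03 0 0 0 0.3" --pt "0 0 0.03 0 0 0 0.3" --pt "0 0 0.03 0 0 0 0.3" --pt "0 0 0.02 0 0 0 0.3" --pt "0 0 0 0 0 0 0.3"

```text
time_s: 34.95
ee_pos: [0.4771, -0.2594, 0.14]
eef_rot: [-3.139, 0.004, 0.001]
force: [0.7, 1.5, 0.2]
grip_width: 0.061
grip_force: 0.0
```

Emit:
jog_arm --pt "0 0 0 0 0 0 0.3" --pt "0 0 0 0 0 0 -0.1" --pt "0 0 0 0 0 0 -0.6" --pt "0 0 0 0 0 0 -0.6" --pt "0 0 0 0 0 0 -0.6"

```text
time_s: 35.45
ee_pos: [0.478, -0.2611, 0.1429]
eef_rot: [3.141, -0.001, -0.0]
force: [0.2, 0.8, 2.9]
grip_width: 0.0371
grip_force: 20.0
```

Emit:
jog_arm --pt "0 0 -0.01 0 0 0 -0.6" --pt "0 0 -0.03 0 0 0 -0.6" --pt "0 0 -0.035 0 0 0 -0.6" --pt "0 0 -0.02 0 0 0 -0.6" --pt "0 0 0 0 0 0 -0.6"

```text
time_s: 35.95
ee_pos: [0.4785, -0.2615, 0.2402]
eef_rot: [3.139, -0.004, -0.0]
force: [-0.5, -0.7, -4.3]
grip_width: 0.0369
grip_force: 20.0
```

Emit:
jog_arm --pt "0 -0.015 0 0 0 0 -0.6" --pt "0 -0.03 0 0 0 0 -0.6" --pt "0.004 -0.035 0 0 0 0 -0.6" --pt "0.004 -0.035 0 0 0 0 -0.6" --pt "0.004 -0.035 0 0 0 0 -0.6"

```text
time_s: 36.45
ee_pos: [0.4889, -0.1089, 0.2356]
eef_rot: [-3.141, 0.003, -0.0]
force: [1.0, 0.0, -3.4]
grip_width: 0.0371
grip_force: 20.0
```

Emit:
jog_arm --pt "0.004 -0.035 0 0 0 0 -0.6" --pt "0 -0.035 0 0 0 0 -0.6" --pt "0 -0.025 0 0 0 0 -0.6" --pt "0 -0.012 0 0 0 0 -0.6" --pt "0 0 0 0 0 0 -0.6"

```text
time_s: 36.95
ee_pos: [0.4932, -0.0028, 0.2363]
eef_rot: [-3.141, 0.002, 0.002]
force: [0.6, -0.3, -4.0]
grip_width: 0.0369
grip_force: 20.0
```

Emit:
jog_arm --pt "0 0 0 0 0 0 -0.6" --pt "0 0 0 0 0 0 -0.6" --pt "0 0 0 0 0 0 -0.6"

```text
time_s: 37.25
ee_pos: [0.4938, -0.0049, 0.2371]
eef_rot: [3.142, 0.0, -0.002]
force: [0.8, -1.0, -4.1]
grip_width: 0.0372
grip_force: 20.0
```

Emit:
jog_arm --pt "0.0002 0 0.02 0 0 0 -0.6" --pt "0 0 0.03 0 0 0 -0.6" --pt "0 0 0.025 0 0 0 -0.6" --pt "0 0 0.012 0 0 0 -0.6" --pt "0 0 0 0 0 0 -0.6"

```text
time_s: 37.75
ee_pos: [0.4935, -0.0044, 0.1492]
eef_rot: [-3.141, 0.002, -0.001]
force: [0.2, 0.4, -3.7]
grip_width: 0.0374
grip_force: 20.0
```

Emit:
jog_arm --pt "0 0 0 0 0 0 -0.6" --pt "0 0 0 0 0 0 -0.6"

```text
time_s: 37.95
ee_pos: [0.4947, -0.0042, 0.1516]
eef_rot: [3.141, -0.002, -0.0]
force: [0.1, 0.3, -4.1]
grip_width: 0.0373
grip_force: 20.0
```

Emit:
jog_arm --pt "-0.0006 0.0006 0.005 0 0 0 -0.6" --pt "0 0 0.002 0 0 0 -0.6" --pt "0 0 0.001 0 0 0 -0.6" --pt "0 0 0 0 0 0 -0.6" --pt "0 0 0 0 0 0 -0.6"

```text
time_s: 38.45
ee_pos: [0.4944, -0.0046, 0.1438]
eef_rot: [-3.142, -0.003, -0.0]
force: [-0.8, 1.1, 9.1]
grip_width: 0.037
grip_force: 20.0
```

Now release green and fetch red at (0.5621, -0.2555): dx +0.068, dy −0.251.

Emit:
jog_arm --pt "0 0 0 0 0 0 -0.1" --pt "0 0 0 0 0 0 0.3" --pt "0 0 0 0 0 0 0.3" --pt "0 0 -0.01 0 0 0 0.3" --pt "0 0 -0.02 0 0 0 0.3"

```text
time_s: 38.95
ee_pos: [0.4928, -0.0047, 0.1721]
eef_rot: [-3.141, 0.002, -0.0]
force: [-0.5, -0.3, 0.1]
grip_width: 0.0612
grip_force: 0.0
```

Emit:
jog_arm --pt "0 0 -0.03 0 0 0 0.3" --pt "0 0 -0.03 0 0 0 0.3" --pt "0 0 -0.02 0 0 0 0.3" --pt "0 0.03 0 0 0 0 0.3" --pt "0.008 0.04 0 0 0 0 0.3"

```text
time_s: 39.45
ee_pos: [0.5014, -0.0746, 0.254]
eef_rot: [3.141, -0.002, 0.002]
force: [0.6, 1.0, -0.3]
grip_width: 0.061
grip_force: 0.0
```

Emit:
jog_arm --pt "0.015 0.04 0 0 0 0 0.3" --pt "0.015 0.04 0 0 0 0 0.3" --pt "0.015 0.04 0 0 0 0 0.3" --pt "0.01 0.04 0 0 0 0 0.3" --pt "0.005 0.022 0 0 0 0 0.3"

```text
time_s: 39.95
ee_pos: [0.5614, -0.2595, 0.2523]
eef_rot: [3.142, 0.0, -0.002]
force: [-0.0, 0.5, -0.5]
grip_width: 0.0608
grip_force: 0.0
```

Emit:
jog_arm --pt "0 0 0 0 0 0 0.3" --pt "0 0 0 0 0 0 0.3" --pt "0 0 0 0 0 0 0.3" --pt "0 0 0 0 0 0 0.3"

```text
time_s: 40.35
ee_pos: [0.5614, -0.2557, 0.2528]
eef_rot: [3.141, -0.001, 0.001]
force: [0.6, 0.5, -0.1]
grip_width: 0.0609
grip_force: 0.0
```

Emit:
jog_arm --pt "0.0006 0 0.03 0 0 0 0.3" --pt "0 0 0.03 0 0 0 0.3" --pt "0 0 0.03 0 0 0 0.3" --pt "0 0 0.021 0 0 0 0.3" --pt "0 0 0 0 0 0 0.3"

```text
time_s: 40.85
ee_pos: [0.5609, -0.2554, 0.1387]
eef_rot: [-3.139, 0.004, 0.001]
force: [-0.4, -0.2, 0.1]
grip_width: 0.0606
grip_force: 0.0
```

Emit:
jog_arm --pt "0 0 0 0 0 0 0.3" --pt "0 0 0 0 0 0 -0.1" --pt "0 0 0 0 0 0 -0.6" --pt "0 0 0 0 0 0 -0.6" --pt "0 0 0 0 0 0 -0.6"

```text
time_s: 41.35
ee_pos: [0.5622, -0.2567, 0.1419]
eef_rot: [3.141, -0.001, -0.0]
force: [-0.1, 1.3, 3.0]
grip_width: 0.037
grip_force: 20.0
```

Emit:
jog_arm --pt "0 0 -0.01 0 0 0 -0.6" --pt "0 0 -0.025 0 0 0 -0.6" --pt "0 0 -0.03 0 0 0 -0.6" --pt "0 0 -0.02 0 0 0 -0.6" --pt "0 0 0 0 0 0 -0.6"

```text
time_s: 41.85
ee_pos: [0.5627, -0.2571, 0.2295]
eef_rot: [3.139, -0.004, -0.0]
force: [0.2, -0.1, -2.0]
grip_width: 0.0372
grip_force: 20.0
```

Emit:
jog_arm --pt "0 -0.015 0 0 0 0 -0.6" --pt "0 -0.03 0 0 0 0 -0.6" --pt "0 -0.035 0 0 0 0 -0.6" --pt "0 -0.035 0 0 0 0 -0.6" --pt "0 -0.03 0 0 0 0 -0.6"

```text
time_s: 42.35
ee_pos: [0.5611, -0.109, 0.2246]
eef_rot: [-3.141, 0.003, 0.0]
force: [-0.5, 0.2, -2.8]
grip_width: 0.0373
grip_force: 20.0
```

Emit:
jog_arm --pt "0 -0.025 0 0 0 0 -0.6" --pt "0 -0.0145 0 0 0 0 -0.6" --pt "0 0 0 0 0 0 -0.6" --pt "0 0 0 0 0 0 -0.6" --pt "0 0 0 0 0 0 -0.6"

```text
time_s: 42.85
ee_pos: [0.5619, -0.073, 0.2259]
eef_rot: [3.142, 0.001, -0.001]
force: [-0.6, -0.7, -2.9]
grip_width: 0.0371
grip_force: 20.0
```

Emit:
jog_arm --pt "0 0 0.02 0 0 0 -0.6" --pt "0 0 0.03 0 0 0 -0.6" --pt "0 0 0.02 0 0 0 -0.6" --pt "0 0 0.008 0 0 0 -0.6" --pt "0 0 0 0 0 0 -0.6"

```text
time_s: 43.35
ee_pos: [0.5617, -0.0727, 0.1475]
eef_rot: [-3.141, 0.002, -0.001]
force: [0.2, -0.3, -2.6]
grip_width: 0.0373
grip_force: 20.0
```

Emit:
jog_arm --pt "0 0 0 0 0 0 -0.6" --pt "0 0 0 0 0 0 -0.6" --pt "0 0 0 0 0 0 -0.6"

```text
time_s: 43.65
ee_pos: [0.5624, -0.0723, 0.1491]
eef_rot: [3.141, -0.001, -0.0]
force: [0.4, 0.7, -2.8]
grip_width: 0.0375
grip_force: 20.0
```

Red hangs over its spot; lower about 6 mm to contact.

Emit:
jog_arm --pt "-0.0003 0 0.004 0 0 0 -0.6" --pt "0 0 0.0015 0 0 0 -0.6" --pt "0 0 0.0007 0 0 0 -0.6" --pt "0 0 0 0 0 0 -0.6" --pt "0 0 0 0 0 0 -0.6"

```text
time_s: 44.15
ee_pos: [0.5622, -0.0721, 0.1429]
eef_rot: [3.141, -0.002, -0.0]
force: [0.1, 1.2, 6.1]
grip_width: 0.0372
grip_force: 20.0
```

Contact. Now release, rise, and retreat toward the base's right side.

Emit:
jog_arm --pt "0 0 0 0 0 0 -0.1" --pt "0 0 0 0 0 0 0.3" --pt "0 0 0 0 0 0 0.3" --pt "0 0 -0.01 0 0 0 0.3" --pt "0 0 -0.02 0 0 0 0.3"

```text
time_s: 44.65
ee_pos: [0.5611, -0.0721, 0.1717]
eef_rot: [-3.141, 0.002, -0.0]
force: [0.0, 0.7, -0.4]
grip_width: 0.0607
grip_force: 0.0
```

Emit:
jog_arm --pt "0 0 -0.03 0 0 0 0.3" --pt "0 0 -0.03 0 0 0 0.3" --pt "0 0 -0.02 0 0 0 0.3" --pt "-0.02 0.03 0 0 0 0 0.3" --pt "-0.025 0.035 0 0 0 0 0.3"

```text
time_s: 45.15
ee_pos: [0.5166, -0.1372, 0.2531]
eef_rot: [3.141, -0.001, 0.002]
force: [0.1, -0.4, 0.2]
grip_width: 0.0611
grip_force: 0.0
```

Emit:
jog_arm --pt "-0.025 0.035 0 0 0 0 0.3" --pt "-0.025 0.035 0 0 0 0 0.3" --pt "-0.025 0.035 0 0 0 0 0.3" --pt "-0.025 0.035 0 0 0 0 0.3" --pt "-0.025 0.035 0 0 0 0 0.3"

```text
time_s: 45.65
ee_pos: [0.3904, -0.3134, 0.253]
eef_rot: [3.141, -0.001, -0.0]
force: [0.6, 0.2, -0.2]
grip_width: 0.0614
grip_force: 0.0
```

Emit:
jog_arm --pt "-0.02 0.02 0 0 0 0 0.3" --pt "0 0 0 0 0 0 0.3" --pt "0 0 0 0 0 0 0.3"

```text
time_s: 45.95
ee_pos: [0.3715, -0.3323, 0.2526]
eef_rot: [3.141, -0.0, -0.001]
force: [0.6, -0.3, -0.2]
grip_width: 0.0611
grip_force: 0.0
```

Run:
```python
from m2 import *
T=ctrl.camera("top").copy(); S=ctrl.camera("side").copy()
cv2.imwrite("pics/top5.png",np.hstack([cv2.resize(T[210:350,150:420],(540,280)),cv2.resize(S[150:400,220:440],(246,280))])[:,:,::-1])
collars("top",T,dict(yellow=(315,253.5),red=(393,253),green=(354.5,293)),14)
```

```text
top yellow [313.8612, 253.4399] axes [21.3 21.5] -> [0.5615, 0.0629]
top red [391.8821, 252.9746] axes [20.8 21.1] -> [0.5622, -0.071]
top green [352.7687, 294.4458] axes [21.  21.2] -> [0.4916, -0.0035]
```

View pics/top5.png

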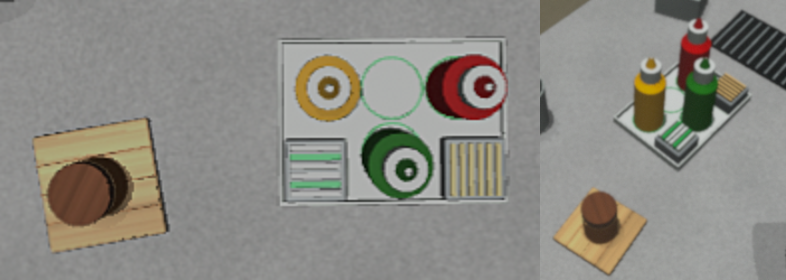

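All bottles stand upright in the caddy, and the jar is in the middle of the board. Green is about 3 mm off where it was found. There's plenty of time, so I'll correct it.

Emit:
jog_arm --pt "0.01 -0.03 0 0 0 0 0.3" --pt "0.014 -0.04 0 0 0 0 0.3" --pt "0.014 -0.04 0 0 0 0 0.3" --pt "0.014 -0.04 0 0 0 0 0.3" --pt "0.014 -0.04 0 0 0 0 0.3"

```text
time_s: 46.55
ee_pos: [0.4383, -0.1395, 0.2523]
eef_rot: [3.141, -0.0, 0.001]
force: [0.5, -0.8, 0.3]
grip_width: 0.0608
grip_force: 0.0
```

Emit:
jog_arm --pt "0.014 -0.04 0 0 0 0 0.3" --pt "0.014 -0.04 0 0 0 0 0.3" --pt "0.014 -0.035 0 0 0 0 0.3" --pt "0.014 -0.022 0 0 0 0 0.3" --pt "0 0 0 0 0 0 0.3"

```text
time_s: 47.05
ee_pos: [0.4945, -0.0018, 0.2519]
eef_rot: [-3.141, 0.0, 0.005]
force: [0.6, -0.2, 0.8]
grip_width: 0.0612
grip_force: 0.0
```

Emit:
jog_arm --pt "0 0 0 0 0 0 0.3" --pt "0 0 0 0 0 0 0.3" --pt "0 0 0 0 0 0 0.3"

```text
time_s: 47.35
ee_pos: [0.4935, -0.0057, 0.2522]
eef_rot: [3.141, -0.0, -0.001]
force: [-0.8, -0.4, -0.4]
grip_width: 0.0611
grip_force: 0.0
```

Emit:
jog_arm --pt "0 -0.0012 0.03 0 0 0 0.3" --pt "0 0 0.03 0 0 0 0.3" --pt "0 0 0.03 0 0 0 0.3" --pt "0 0 0.0185 0 0 0 0.3" --pt "0 0 0 0 0 0 0.3"

```text
time_s: 47.85
ee_pos: [0.4924, -0.0045, 0.1416]
eef_rot: [-3.141, 0.004, -0.001]
force: [-0.2, 0.1, 0.1]
grip_width: 0.0612
grip_force: 0.0
```

Emit:
jog_arm --pt "0 0 0 0 0 0 0.3" --pt "0 0 0 0 0 0 -0.1" --pt "0 0 0 0 0 0 -0.6" --pt "0 0 0 0 0 0 -0.6" --pt "0 0 0 0 0 0 -0.6"

```text
time_s: 48.35
ee_pos: [0.494, -0.0039, 0.1441]
eef_rot: [-3.142, -0.001, -0.0]
force: [-0.4, 1.0, 2.2]
grip_width: 0.0369
grip_force: 20.0
```

Emit:
jog_arm --pt "0 0 -0.005 0 0 0 -0.6" --pt "0.0023 0.0019 0 0 0 0 -0.6" --pt "0 0 0 0 0 0 -0.6" --pt "0 0 0 0 0 0 -0.6"

```text
time_s: 48.75
ee_pos: [0.4959, -0.0059, 0.1483]
eef_rot: [-3.142, 0.001, -0.0]
force: [0.2, -0.9, -3.9]
grip_width: 0.0371
grip_force: 20.0
```

Emit:
jog_arm --pt "0 0 0.002 0 0 0 -0.6" --pt "0 0 0.0015 0 0 0 -0.6" --pt "0 0 0.0003 0 0 0 -0.6" --pt "0 0 0 0 0 0 -0.6" --pt "0 0 0 0 0 0 -0.6"

```text
time_s: 49.25
ee_pos: [0.496, -0.0059, 0.1448]
eef_rot: [3.142, -0.0, -0.0]
force: [0.5, 0.3, -3.6]
grip_width: 0.0372
grip_force: 20.0
```

Emit:
jog_arm --pt "0 0 0.0007 0 0 0 -0.6" --pt "0 0 0.0005 0 0 0 -0.6" --pt "0 0 0 0 0 0 -0.6" --pt "0 0 0 0 0 0 -0.6"

```text
time_s: 49.65
ee_pos: [0.4964, -0.0059, 0.1441]
eef_rot: [-3.142, -0.001, -0.0]
force: [1.1, 1.4, 4.9]
grip_width: 0.0374
grip_force: 20.0
```

Emit:
jog_arm --pt "0 0 0 0 0 0 -0.1" --pt "0 0 0 0 0 0 0.3" --pt "0 0 0 0 0 0 0.3" --pt "0 0 -0.01 0 0 0 0.3" --pt "0 0 -0.02 0 0 0 0.3"

```text
time_s: 50.15
ee_pos: [0.4954, -0.0058, 0.1733]
eef_rot: [-3.141, 0.003, -0.0]
force: [0.2, 0.0, 0.4]
grip_width: 0.061
grip_force: 0.0
```

Emit:
jog_arm --pt "0 0 -0.03 0 0 0 0.3" --pt "0 0 -0.03 0 0 0 0.3" --pt "0 0 -0.02 0 0 0 0.3" --pt "-0.01 0.03 0 0 0 0 0.3" --pt "-0.014 0.04 0 0 0 0 0.3"

```text
time_s: 50.65
ee_pos: [0.472, -0.0758, 0.2547]
eef_rot: [3.141, -0.001, 0.002]
force: [0.7, -0.8, -1.3]
grip_width: 0.0609
grip_force: 0.0
```

Emit:
jog_arm --pt "-0.014 0.04 0 0 0 0 0.3" --pt "-0.014 0.04 0 0 0 0 0.3" --pt "-0.014 0.04 0 0 0 0 0.3" --pt "-0.014 0.04 0 0 0 0 0.3" --pt "-0.014 0.04 0 0 0 0 0.3"

```text
time_s: 51.15
ee_pos: [0.4011, -0.2774, 0.2544]
eef_rot: [3.141, -0.001, -0.0]
force: [0.8, -0.5, 0.6]
grip_width: 0.061
grip_force: 0.0
```

Emit:
jog_arm --pt "-0.014 0.03 0 0 0 0 0.3" --pt "-0.014 0.02 0 0 0 0 0.3" --pt "0 0 0 0 0 0 0.3" --pt "0 0 0 0 0 0 0.3" --pt "0 0 0 0 0 0 0.3"

```text
time_s: 51.65
ee_pos: [0.3744, -0.3252, 0.2539]
eef_rot: [3.141, -0.0, 0.001]
force: [0.2, 0.1, 0.3]
grip_width: 0.0609
grip_force: 0.0
```

Run:
```python
from m2 import *
T=ctrl.camera("top").copy()
cv2.imwrite("pics/top6.png",T[:,:,::-1])
collars("top",T,dict(yellow=(315,253.5),red=(393,253),green=(353.5,293)),14)
```

```text
top yellow [313.8493, 253.4256] axes [21.3 21.5] -> [0.5615, 0.0629]
top red [391.8844, 252.9565] axes [20.7 21.1] -> [0.5623, -0.071]
top green [353.8525, 292.9312] axes [20.9 21.2] -> [0.4941, -0.0053]
```

View pics/top6.png

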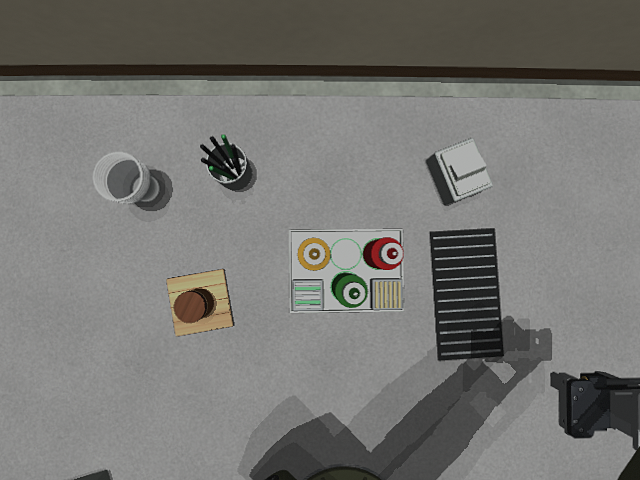

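Green is now within 0.3 mm of where it started and the others within about 1.5 mm. The jar is on the board at (190,305), the bystanders haven't moved, and the arm is clear. Handing in.

```bash
python3 -c "
from station import ctrl
print(ctrl.hand_in())"
```

```text
the job is handed in; nothing more can be done
None
```

The job is handed in at about 52 s of robot time: the jar stands mid-board, all three bottles are upright in the caddy within about 1.5 mm of where they started, and the cups, napkins and straws are undisturbed (no verdict was returned).

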